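# Unstack the water-test dishes onto their instruments

## Task

The water-test samples have been left on the bench in one stack: take it apart and stand each on its own instrument, upright, in the middle of the plate - the weighing bottle on the balance pan, the small filter dish on the colony counter's lit window, the aluminium tin on the hotplate and the large agar dish on the inoculating turntable. Set them down gently, never dropping or tipping them, and leave the blue-capped bottle and the glass beaker standing where they are.

Things in the scene. Friction and masses are not known exactly. Their poses are not given: they have to be found in the camera images.
- weighing_bottle: Top of the stack: small glass weighing bottle, a cylinder 28 mm in diameter and 30 mm tall, closed by a glass stopper with a knob 10 mm wide that rises to 40 mm. One rigid piece. Origin at the centre of its underside, z up along its axis.
- filter_dish: Second from the top: small flat lidded plastic dish with a white gridded membrane inside, 40 mm in diameter, 12 mm tall, the lid tight on (one rigid piece). Origin at the centre of its underside, z up. The stack was piled by hand, each piece lies within 2 mm of centred on the one below.
- tin: Third from the top: lidded aluminium drying tin, 52 mm in diameter, 22 mm tall, the lid tight on (one rigid piece), flat on top. Origin at the centre of its underside, z up.
- agar_dish: Bottom of the stack, on the bench: the largest dish, a clear lidded Petri dish with tan agar, 64 mm in diameter, 15 mm tall, the lid tight on (one rigid piece). Origin at the centre of its underside, z up.
- balance: Compact laboratory balance, fixed: grey housing 135 mm wide, 175 mm deep, 45 mm high, display and keys towards the robot, with a round steel pan 90 mm in diameter. Origin on the bench right under the centre of the pan; the pan's flat top is 55 mm above it, z up, x away from the keys. The housing reaches 118 mm in front of and 58 mm behind the origin.
- colony_counter: Colony counter, fixed: grey housing 200 mm wide, 230 mm deep, 58 mm high, with a round white gridded window 100 mm in diameter in a black ring; behind it a display block (87 mm high) and a round magnifier parked over that (117 mm high, from 80 mm behind the origin). Origin on the bench right under the centre of the window; the window's flat top is 60 mm above it, z up, x towards the display. The housing reaches 85 mm in front of and 145 mm behind the origin.
- hotplate: Small hotplate, cold, fixed: slate-blue housing 130 mm wide, 165 mm deep, 52 mm high, two black knobs towards the robot, with a round aluminium plate 100 mm in diameter. Origin on the bench right under the centre of the plate; the plate's flat top is 70 mm above it, z up, x away from the knobs. It reaches 117 mm in front of and 60 mm behind the origin.
- turntable: Inoculating turntable, fixed foot 128 mm in diameter carrying a round metal disc 100 mm in diameter with a black knurled edge 112 mm in diameter and two dark centring rings; the disc turns freely by hand. Origin on the bench right under the centre of the disc; the disc's flat top is 46 mm above it, z up.
- media_bottle: Bystander, loose: glass bottle with a blue cap, 54 mm in diameter, 105 mm tall. To be left standing. Origin at the centre of its underside.
- beaker: Bystander, loose: small empty glass beaker, 48 mm in diameter, 62 mm tall. To be left standing. Origin at the centre of its underside.
Things that resemble listed ones, but are neither listed nor needed, are in the scene too. Leave any black or yellow look-alike of the weighing_bottle alone.

How it is judged:
By the outcome, as a careful person would: the job done as asked, in the order asked, and still so for the second after the job is handed in, with the robot touching nothing.
It also fails if it takes over 122 s, if anything falls off the work surface, if the arm or the gripper's body presses on something with over 40 N, if the wrist force passes 120 N, or if a joint passes its speed limit or range.

## Robot

A 6-joint arm with a two-finger parallel gripper is mounted at the origin on the work surface. World frame = base frame: x ahead of the robot, y to its left, z up, the work surface at z = 0. Lengths are in m, angles in rad, forces in N, time in s.
With the tool pointing down it reaches from about 0.35 to 0.85 m from the base axis. Payload 8.1 kg.
Tool frame: the origin (TCP) lies where the fingers leave the gripper's body, on its centre line; the fingertips stand 84 mm ahead of it and the grasp point (between the pads) lies 65 mm ahead of it; z points along the fingers, y is the line along which they close (so a half turn about z gives the same grasp; the last joint's range is limited). The gripper opens to 93 mm and grips with 3 to 60 N. Pads are 15 mm wide; open, the fingers measure 128 mm over their backs; the gripper's body (75 mm by 188 mm) begins 65 mm behind the grasp point.
Start: joints at [-0.085, 0.13, 1.488, -0, 1.523, -0.085], TCP at [0.6, 0, 0.303] pointing down, gripper open.
Joint ranges: [-2.96, 2.96], [-0.89, 2.26], [0.02, 2.5], [-1.34, 4.48], [0, 2.73], [-2.66, 2.66]. Speed limits (rad/s): [2.39, 2.39, 2.79, 3.14, 3.14, 3.14].

## Interface

Orientations are given as a rotation vector (axis times angle).
In Python, from plant import robot gives the robot as it stands.
- The arm moves only by the shell command python3 -m jog 'ROWS' [FORCE]. ROWS is text: rows parted by semicolons, each of 5 numbers parted by spaces: the opening, from 0 (shut) to 1 (fully open), then the shift along the tool's x, y, z in m, then the turn about the tool's z in degrees. A call has 1 to 10 rows; each row shifts and turns the commanded pose from where the row before left it, along the tool's axes as they then stand; what a row does not reach is not made up. A row lasts 1/12 s, in which the tool goes at most 41.7 mm and 7.16 degrees, less where a joint would pass 70% of its speed; a pose out of reach is approached as far as the arm can. A call with a gripper value outside its range is refused whole. The fingers move at their own pace and stop on an object; FORCE is the grip in N (left out, the last holds). Time passes only in rows, so rows that do not move let the fingers close. It gives the time, the measured TCP pose, the force, the opening and the grip force at its end, in the units of the state.
- robot.read_state(): the state, without advancing time (a new reading comes with each control period).
- robot.read_camera(name): name is "scene" or "side" or "wrist"; returns a dict with "color" (400x640x3 uint8, red, green, blue), "intrinsics" (3x3 intrinsics, pixels), "pose" (4x4, takes a point from camera to world coordinates); the wrist camera has in their place "tool_from_camera" (4x4, takes a point from camera to tool coordinates, whose origin is the TCP and whose axes are the flange's). Camera axes: x right, y down, z forward; pixel columns grow to the right and rows downward; lengths in m; the calibration is good to about 2 mm. A picture is of the moment at which its call begins: read the wrist's pose just before it. There is no depth.
- robot.close_job(): hands the job in; it is judged then, once.
The state is a dict: "t": time; "q": joint angles; "dq": joint speeds; "joint_torque": joint torques, N m; "tool_pos": TCP position; "orientation": TCP orientation; "force": force on the tool from outside, world axes, zero at the start; "wrist_torque": the same for the moment, N m; "opening": finger opening in m; "gripper_force": force on a finger pad.
Only numpy, scipy, OpenCV 4.12 (cv2) and the standard library are available. Lean on these libraries where they do the work, as an engineer would, in place of code of your own. Each camera call takes 0.05 s, during which the arm holds its last target. There are 200 camera calls.

## Working session

There is one attempt and no reset: what is moved stays moved. The work goes in short steps, Python scripts to look and compute and a shell command to move; the robot and the scene stay as the last step left them, time stands still between calls to the robot, and variables do not carry over. Pictures are saved under pics/ and viewed, at most 14 in all, crops included, and the job is handed in when it is done.

```bash
mkdir -p pics; cat > h.py <<'E'
import numpy as np,cv2
from plant import robot
from scipy.spatial.transform import Rotation as R
def cam(n):
    s=robot.read_state();c=robot.read_camera(n)
    if n=="wrist":
        T=np.eye(4);T[:3,:3]=R.from_rotvec(s["orientation"]).as_matrix();T[:3,3]=s["tool_pos"];P=T@c["tool_from_camera"]
    else:P=c["pose"]
    return c["color"],np.array(c["intrinsics"]),np.array(P)
def ray(K,P,u,v,z):
    d=P[:3,:3]@np.linalg.solve(K,[u,v,1.]);o=P[:3,3];return o+d*(z-o[2])/d[2]
def save(n,im):cv2.imwrite("pics/"+n,im[:,:,::-1])
E
python3 - <<'E'
from h import *
for n in("scene","side","wrist"):
    im,K,P=cam(n);save(n+"0.png",im);print(n,K.tolist(),P.round(3).tolist())
s=robot.read_state();print(s)
E
ls
```

```text
scene [[388.1598629478706, 0.0, 327.1522523642638], [0.0, 388.1598629478706, 191.01548794330273], [0.0, 0.0, 1.0]] [[0.876, 0.329, -0.351, 0.895], [0.481, -0.615, 0.625, -0.691], [-0.01, -0.717, -0.697, 0.835], [0.0, 0.0, 0.0, 1.0]]
side [[471.0965899274178, 0.0, 324.76557507562495], [0.0, 471.0965899274178, 194.06593219805657], [0.0, 0.0, 1.0]] [[0.905, -0.206, 0.373, 0.063], [-0.425, -0.491, 0.761, -0.937], [0.026, -0.847, -0.532, 0.717], [0.0, 0.0, 0.0, 1.0]]
wrist [[280.8483845128999, 0.0, 322.78701464683087], [0.0, 280.8483845128999, 201.2773602000732], [0.0, 0.0, 1.0]] [[1.0, -0.0, -0.002, 0.599], [-0.001, -0.957, -0.289, 0.081], [-0.002, 0.289, -0.957, 0.384], [0.0, 0.0, 0.0, 1.0]]
{'t': 0.15, 'q': array([-8.53796327e-02,  1.30967641e-01,  1.48903168e+00,  3.11016055e-06,
        1.52300266e+00, -8.54368362e-02]), 'dq': array([-0.00070007, -0.0007455 , -0.00280854,  0.00027935,  0.00145627,
        0.00017179]), 'joint_torque': array([ 8.59073725e-05, -5.60473788e+01, -4.92333663e+01,  7.68201635e-02,
        3.05504061e-02, -1.41810942e-04]), 'tool_pos': array([5.99679001e-01, 6.29508934e-05, 3.01938913e-01]), 'orientation': array([-2.22061427e+00, -2.22074096e+00,  1.42191509e-03]), 'force': array([ 0.41901086, -0.57234376,  0.12779826]), 'wrist_torque': array([-0.01060105, -0.00874035,  0.00144756]), 'gripper_force': 0.0, 'opening': 0.09301049129466203}
h.py
pics
```

View pics/scene0.png

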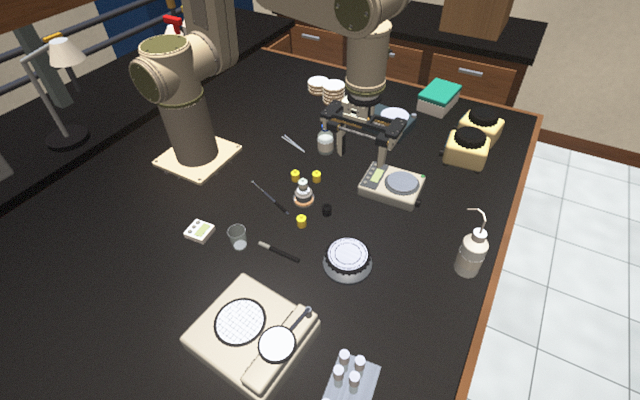

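View pics/side0.png

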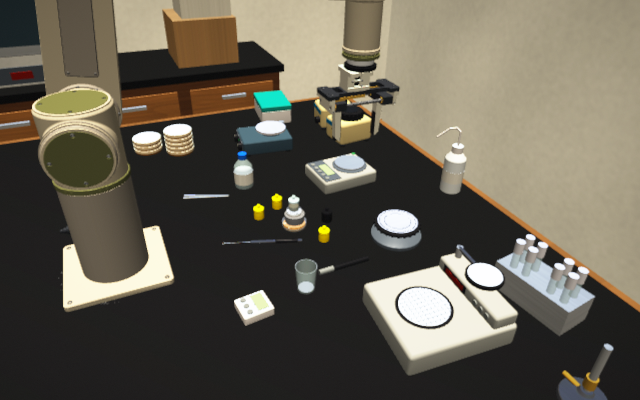

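View pics/wrist0.png

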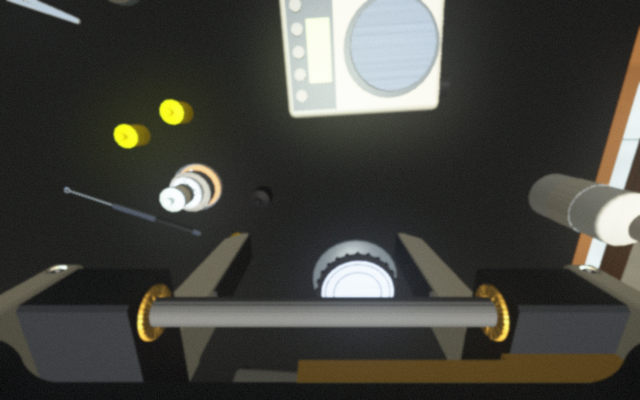

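Scene view: stack at (304,200), balance pan (402,182), turntable (348,255), counter window (240,322), hotplate (395,115), yellow and black look-alikes around the stack. Side view: stack (294,215), pan (349,162), turntable (398,222), window (424,307), hotplate (270,129). Wrist view: stack at left (185,192), pan (392,45), turntable partly hidden by the gripper.

```bash
python3 - <<'E'
from h import *
pts={"pan":(.055,(402,182),(349,162)),"tt":(.046,(348,255),(398,222)),"win":(.06,(240,322),(424,307)),"hp":(.07,(395,116),(270,129)),
"knob":(.118,(303,183),(294,199)),"agar":(.008,(304,202),(294,225)),"yA":(.03,(295,174),(259,209)),"yB":(.03,(317,174),(277,199)),"yC":(.03,(301,219),(324,230)),"blk":(.02,(327,209),(327,214)),
"media":(.105,(325,131),(242,155)),"mediabase":(.0,(325,152),(244,187)),"beaker":(0.06,(236,229),(306,265)),"beakb":(0.0,(239,246),(306,289))}
C={n:cam(n) for n in("scene","side")}
for k,(z,a,b) in pts.items():
    print(k,[ray(*C[n][1:],*p,z)[:2].round(3) for n,p in(("scene",a),("side",b))])
im,K,P=cam("wrist")
print("wrist knob",ray(K,P,173,200,.107),"agar",ray(K,P,200,187,.015),"pan",ray(K,P,392,45,.055),"blk",ray(K,P,263,195,.03),"yA",ray(K,P,125,135,.04),"yB",ray(K,P,174,111,.04))
E
```

```text
pan [array([0.678, 0.146]), array([0.67 , 0.146])]
tt [array([ 0.653, -0.159]), array([ 0.646, -0.163])]
win [array([ 0.533, -0.434]), array([ 0.527, -0.438])]
hp [array([0.538, 0.44 ]), array([0.522, 0.424])]
knob [array([ 0.461, -0.051]), array([ 0.408, -0.071])]
agar [array([ 0.44 , -0.022]), array([ 0.425, -0.026])]
yA [array([0.364, 0.051]), array([0.357, 0.047])]
yB [array([0.425, 0.083]), array([0.416, 0.074])]
yC [array([ 0.479, -0.1  ]), array([ 0.473, -0.102])]
blk [array([ 0.52 , -0.025]), array([ 0.516, -0.03 ])]
media [array([0.388, 0.203]), array([0.367, 0.215])]
mediabase [array([0.375, 0.224]), array([0.366, 0.216])]
beaker [array([ 0.363, -0.233]), array([ 0.368, -0.236])]
beakb [array([ 0.367, -0.241]), array([ 0.364, -0.244])]
wrist knob [ 0.44419908 -0.00179797  0.107     ] agar [ 0.43232597 -0.01072494  0.015     ] pan [0.67152736 0.15241138 0.055     ] blk [ 0.52034378 -0.01784797  0.03      ] yA [0.36187322 0.05956355 0.04      ] yB [0.42480707 0.08688887 0.04      ]
```

```bash
python3 -m jog '1 -0.003 -0.028 0 0;1 -0.003 -0.028 0 0;1 -0.003 -0.028 0 0;1 -0.003 -0.028 0 0;1 -0.003 -0.028 0 0;1 -0.003 -0.028 0 0;1 0 0 0 0;1 0 0 0 0' 8; python3 - <<'E'
from h import *
im,K,P=cam("wrist");save("w1.png",im);print(P[:3,3]);im,K,P=cam("scene");save("s1.png",im[70:150,300:480].repeat(4,0).repeat(4,1))
E
```

```text
t: 0.97
tool_pos: [0.4313, -0.0181, 0.3031]
orientation: [2.221, 2.22, 0.001]
force: [0.9, 0.2, 0.2]
opening: 0.0927
gripper_force: 0.0
[0.43048811 0.06249799 0.38552853]
```

View pics/w1.png

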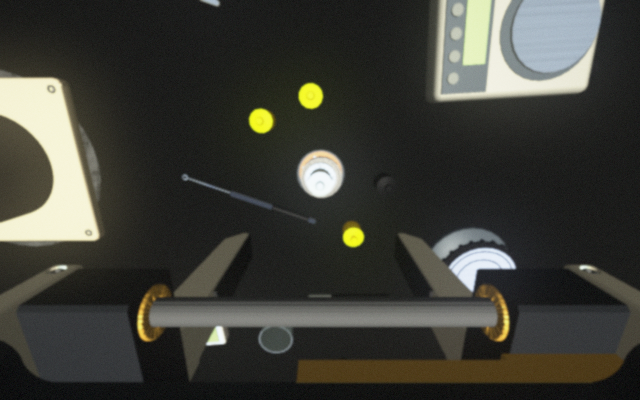

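The stack is at about (321,174), knob near (320,183), look-alikes at (311,96), (261,120), (353,236) and (386,183). A crop will give its layers.

```bash
python3 - <<'E'
from h import *
im,K,P=cam("wrist")
g=cv2.resize(im[140:215,280:365],None,fx=8,fy=8,interpolation=cv2.INTER_CUBIC);
a=cv2.cvtColor(im,cv2.COLOR_RGB2HSV);save("c1.png",cv2.resize(im[140:215,280:365],(680,600),interpolation=cv2.INTER_CUBIC))
# agar outline: brightest blob
m=(im.max(2)>70).astype(np.uint8);m[:140]=0;m[215:]=0;m[:,:280]=0;m[:,365:]=0
c=max(cv2.findContours(m,0,1)[0],key=cv2.contourArea);e=cv2.fitEllipse(c);print(e,ray(K,P,*e[0],.010))
for p,z in(((320,183),.089),): print(ray(K,P,*p,z))
E
```

```text
((319.2427062988281, 173.3231201171875), (47.6040153503418, 49.205535888671875), 163.70436096191406) [ 0.42731225 -0.01126988  0.01      ]
[ 0.42901064 -0.00636622  0.089     ]
```

View pics/c1.png

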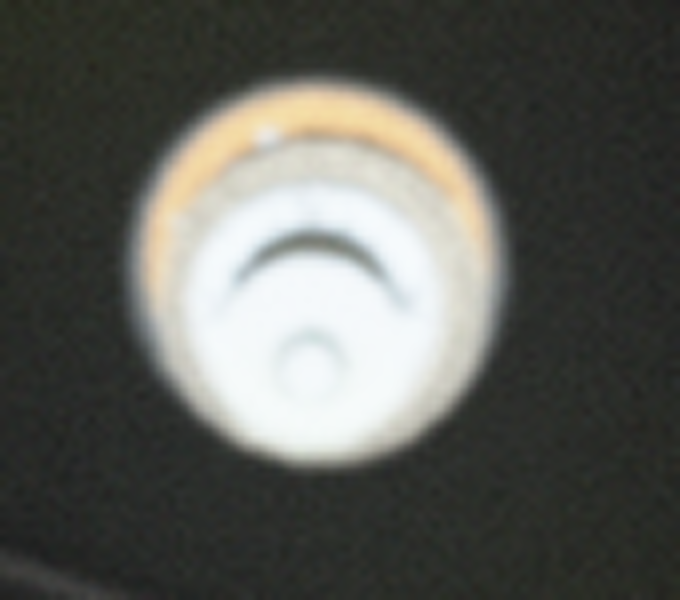

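```bash
python3 -m jog '1 0.004 -0.0015 0.03 0;1 0.003 -0.0015 0.03 0;1 0 0 0.03 0;1 0 0 0.01 0;1 0 0 0 0;1 0 0 0 0'; python3 - <<'E'
from h import *
im,K,P=cam("wrist");save("w2.png",im[100:400,120:520].repeat(2,0).repeat(2,1));print(robot.read_state()["tool_pos"])
np.savez("w2.npz",im=im,K=K,P=P)
E
```

```text
t: 1.62
tool_pos: [0.4294, -0.011, 0.2031]
orientation: [-2.221, -2.221, 0.001]
force: [-1.3, 0.4, 0.3]
opening: 0.0929
gripper_force: 0.0
[ 0.43009115 -0.01110532  0.20429884]
```

View pics/w2.png

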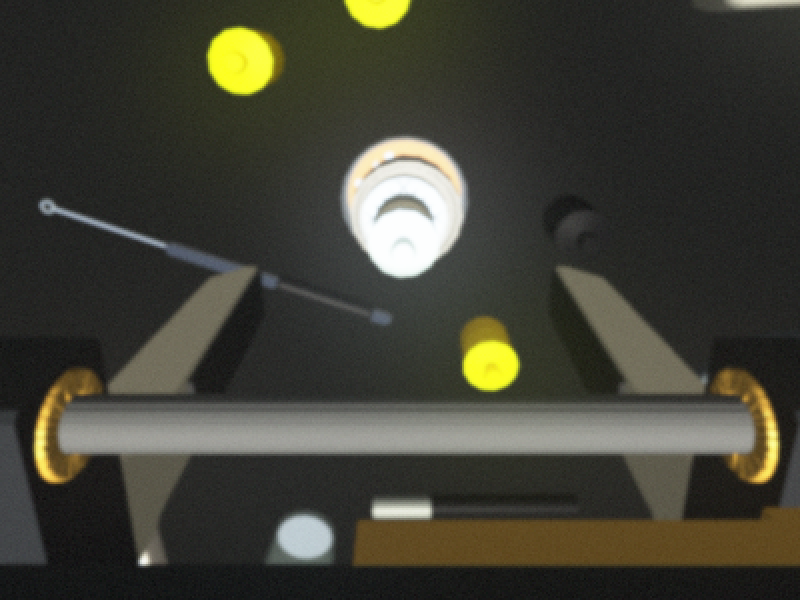

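The knob shows at about pixel (321.5,224), the agar rim centre near (322,200); the right finger stays clear of the black piece.

```bash
python3 - <<'E'
from h import *
d=np.load("w2.npz");K,P=d["K"],d["P"]
print(ray(K,P,321.5,224,.089),ray(K,P,322.2,199.8,.012))
print(ray(K,P,120+378.5/2,100+2,.04),ray(K,P,120+585/2,100+120,.035),ray(K,P,120+490/2,100+182,.04))
E
```

```text
[ 0.42751128 -0.00754136  0.089     ] [ 0.42778861 -0.01140755  0.012     ]
[0.41729519 0.0810868  0.04      ] [ 0.51371785 -0.02465522  0.035     ] [ 0.47059103 -0.08886714  0.04      ]
```

```bash
python3 -m jog '0.6 0.002 -0.002 0.02 0;0.6 0 0 0.025 0;0.6 0 0 0.0205 0;0.4 0 0 0 0;0.36 0 0 0 0;0.3 0 0 0 0;0.2 0 0 0 0;0.2 0 0 0 0;0.2 0 0 0 0;0.2 0 0 0 0' 8; python3 - <<'E'
from h import *
im,K,P=cam("wrist");save("w3.png",im[150:350,190:450].repeat(3,0).repeat(3,1))
E
```

```text
t: 2.5
tool_pos: [0.4275, -0.009, 0.138]
orientation: [2.221, 2.221, 0.001]
force: [-1.5, 0.7, -0.8]
opening: 0.0312
gripper_force: 0.0
```

View pics/w3.png

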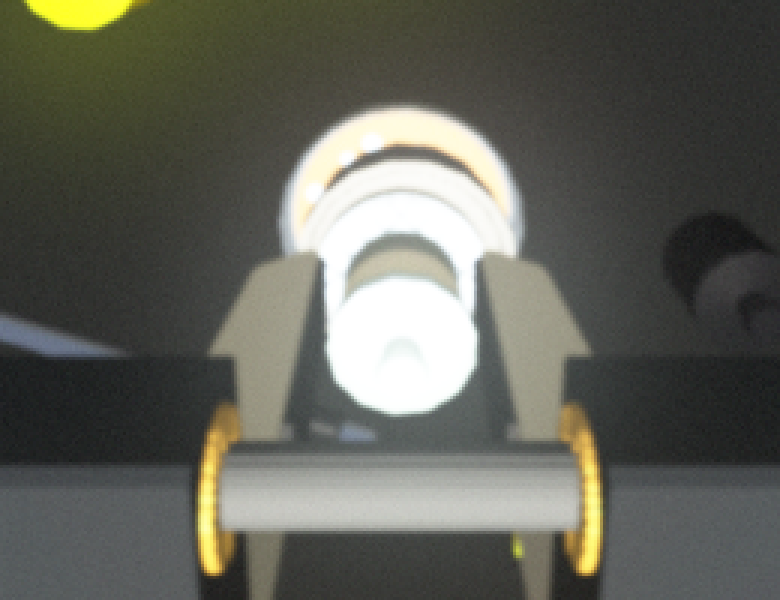

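Fingers straddle the bottle evenly; its shoulder is centred at about pixel (324,265). Close, then lift.

```bash
python3 - <<'E'
from h import *
im,K,P=cam("wrist");print(ray(K,P,324.3,265,.080),robot.read_state()["tool_pos"])
E
python3 -m jog '0.1 0 0 0 0;0.1 0 0 0 0;0.1 0 0 0 0;0.1 0 0 0 0;0.1 0 0 -0.004 0;0.1 0 0 -0.02 0;0.1 0 0 -0.03 0;0.1 0 0 -0.03 0;0.1 0 0 -0.03 0;0.1 0 0 -0.01 0' 8; python3 - <<'E'
from h import *
im,K,P=cam("wrist");save("w4.png",im)
E
```

```text
[ 0.42743171 -0.0081098   0.08      ] [ 0.42735294 -0.00901627  0.13779857]
t: 3.43
tool_pos: [0.4284, -0.0092, 0.2659]
orientation: [2.218, 2.218, 0.005]
force: [1.0, -1.0, 0.4]
opening: 0.0277
gripper_force: 8.0
```

View pics/w4.png

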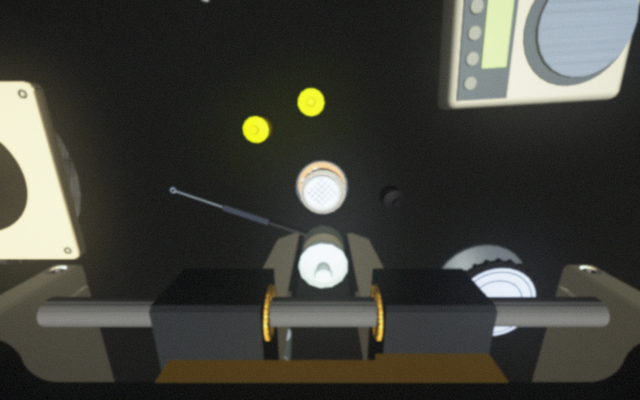

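The bottle is held between the pads; filter dish, tin and agar dish remain at (322,187). Balance pan is at upper right.

```bash
python3 -m jog '0.1 0.012 0.03 0 0;0.1 0.012 0.03 0 0;0.1 0.012 0.03 0 0;0.1 0.012 0.03 0 0;0.1 0.012 0.03 0 0;0.1 0.012 0.03 0 0;0.1 0.012 0.03 0 0;0.1 0.012 0.03 0 0;0.1 0 0 0 0;0.1 0 0 0 0'; python3 - <<'E'
from h import *
im,K,P=cam("wrist");save("w5.png",im[:280,140:540].repeat(2,0).repeat(2,1));np.savez("w5.npz",im=im,K=K,P=P);print(robot.read_state()["tool_pos"])
a=cv2.cvtColor(im,cv2.COLOR_RGB2HSV);m=((a[...,0]>100)&(a[...,0]<125)&(a[...,1]>35)&(a[...,2]>110)).astype(np.uint8)
c=max(cv2.findContours(m,0,1)[0],key=cv2.contourArea);e=cv2.fitEllipse(cv2.convexHull(c));print(e,cv2.contourArea(c),ray(K,P,*e[0],.055))
E
```

```text
t: 4.32
tool_pos: [0.6667, 0.0876, 0.2567]
orientation: [-2.218, -2.22, 0.007]
force: [-1.2, -1.2, -1.0]
opening: 0.0276
gripper_force: 8.0
[0.66620706 0.08710501 0.25796759]
((328.328125, 347.5737609863281), (7.836960315704346, 30.141178131103516), 119.18702697753906) 5.0 [ 0.67170879 -0.10935493  0.055     ]
```

View pics/w5.png

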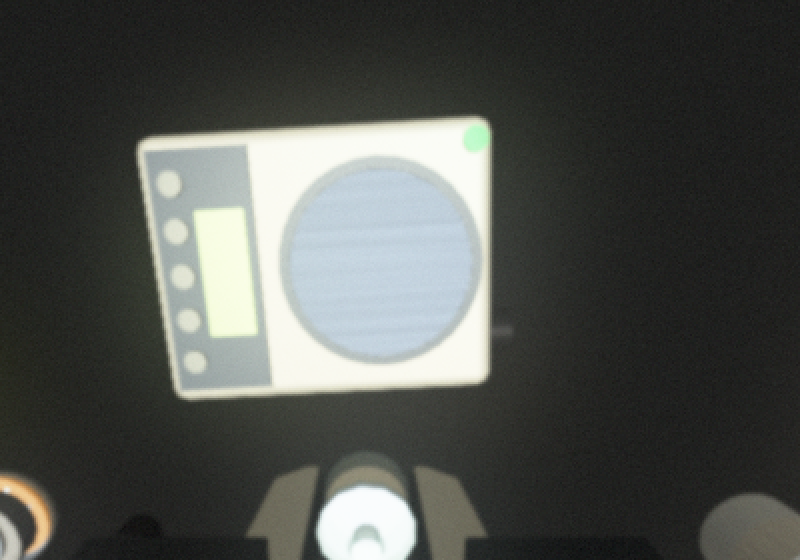

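Pan centred at crop (381,261), i.e. pixel (330.6,130.5); bottle held upright below it.

```bash
python3 - <<'E'
from h import *
d=np.load("w5.npz");print(ray(d["K"],d["P"],330.6,130.5,.055))
E
python3 -m jog '0.1 0.03 0.001 0 0;0.1 0.03 0.001 0 0;0.1 0 0.001 0 0;0.1 0 0.001 0.02 0;0.1 0 0 0.02 0;0.1 0 0 0.02 0;0.1 0 0 0 0;0.1 0 0 0 0;0.1 0 0 0 0'
```

```text
[0.67236694 0.15491928 0.055     ]
t: 5.12
tool_pos: [0.671, 0.1466, 0.2028]
orientation: [2.221, 2.22, 0.002]
force: [0.6, -0.3, 0.3]
opening: 0.0277
gripper_force: 8.0
```

```bash
python3 -m jog '0.1 0.005 0.001 0.02 0;0.1 0 0 0.02 0;0.1 0 0 0.01 0;0.1 0 0 0.003 0;0.1 0 0 0.002 0;0.1 0 0 0 0;0.1 0 0 0 0'; python3 -m jog '0.1 0 0 0.001 0;0.1 0 0 0.001 0;0.1 0 0 0 0;0.1 0 0 0 0'
```

```text
t: 5.7
tool_pos: [0.6728, 0.152, 0.1479]
orientation: [2.221, 2.22, 0.003]
force: [-0.3, -0.2, -0.6]
opening: 0.0281
gripper_force: 8.0
t: 6.03
tool_pos: [0.6721, 0.152, 0.1444]
orientation: [2.221, 2.221, 0.0]
force: [-0.5, 1.0, -0.5]
opening: 0.0279
gripper_force: 8.0
```

```bash
for i in 1 2; do python3 -m jog '0.1 0 0 0.0007 0;0.1 0 0 0 0;0.1 0 0 0 0' | grep -E 'pos|^force'; done
```

```text
tool_pos: [0.6721, 0.1521, 0.1439]
force: [-1.5, -0.7, 2.6]
tool_pos: [0.6722, 0.1521, 0.1439]
force: [-3.0, -0.4, 7.1]
```

Contact made. Release gradually and rise.

```bash
python3 -m jog '0.31 0 0 0 0;0.33 0 0 0 0;0.36 0 0 0 0;0.45 0 0 0 0;0.6 0 0 0 0;0.6 0 0 -0.01 0;0.6 0 0 -0.03 0;0.6 0 0 -0.035 0;0.6 0 0 -0.035 0;0.6 -0.02 0 -0.01 0' ; python3 -m jog '0.6 -0.04 0 0 0;0.6 0 0 0 0;0.6 0 0 0 0'; python3 - <<'E'
from h import *
im,K,P=cam("wrist");save("w6.png",im[:280,140:540].repeat(2,0).repeat(2,1));np.savez("w6.npz",im=im,K=K,P=P)
E
```

```text
t: 7.37
tool_pos: [0.6739, 0.1352, 0.2713]
orientation: [2.215, 2.221, 0.014]
force: [1.3, -0.4, 1.5]
opening: 0.0557
gripper_force: 0.0
t: 7.62
tool_pos: [0.6723, 0.09, 0.2641]
orientation: [2.224, 2.217, 0.001]
force: [-0.5, -0.9, 0.3]
opening: 0.0558
gripper_force: 0.0
```

View pics/w6.png

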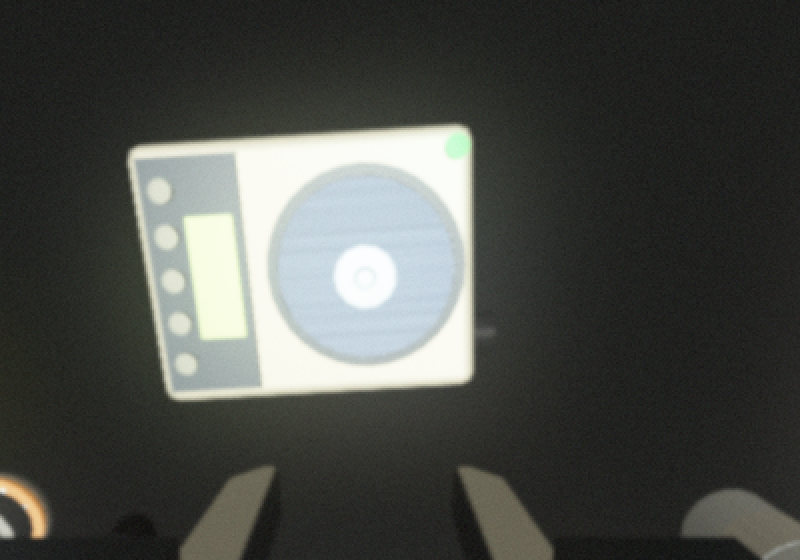

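The bottle stands on the pan near its middle: shoulder at crop (366,276), pan centre (367,267). Next: filter dish.

```bash
python3 - <<'E'
from h import *
d=np.load("w6.npz");print(ray(d["K"],d["P"],323.5,133.5,.055),ray(d["K"],d["P"],323,138,.085),ray(d["K"],d["P"],322.7,139,.095))
E
python3 -m jog '0.8 -0.013 -0.03 0 0;0.8 -0.013 -0.03 0 0;0.8 -0.013 -0.03 0 0;0.8 -0.013 -0.03 0 0;0.8 -0.013 -0.03 0 0;0.8 -0.013 -0.03 0 0;0.8 -0.013 -0.03 0 0;0.8 -0.01 -0.034 0.03 0;0.8 0 0 0.03 0;0.8 0 0 0 0'
python3 -m jog '0.8 0 0 0 0;0.8 0 0 0 0' >/dev/null;  python3 - <<'E'
from h import *
im,K,P=cam("wrist");save("w7.png",im[120:320,190:450].repeat(3,0).repeat(3,1));np.savez("w7.npz",im=im,K=K,P=P);print(robot.read_state()["tool_pos"])
E
```

```text
[0.6726695  0.15411981 0.055     ] [0.67210199 0.15182592 0.085     ] [0.67182034 0.15168684 0.095     ]
t: 8.5
tool_pos: [0.4275, -0.0071, 0.2008]
orientation: [-2.217, -2.217, 0.007]
force: [-0.6, 0.3, -1.8]
opening: 0.0742
gripper_force: 0.0
[ 0.43310616 -0.00755846  0.20791038]
```

View pics/w7.png

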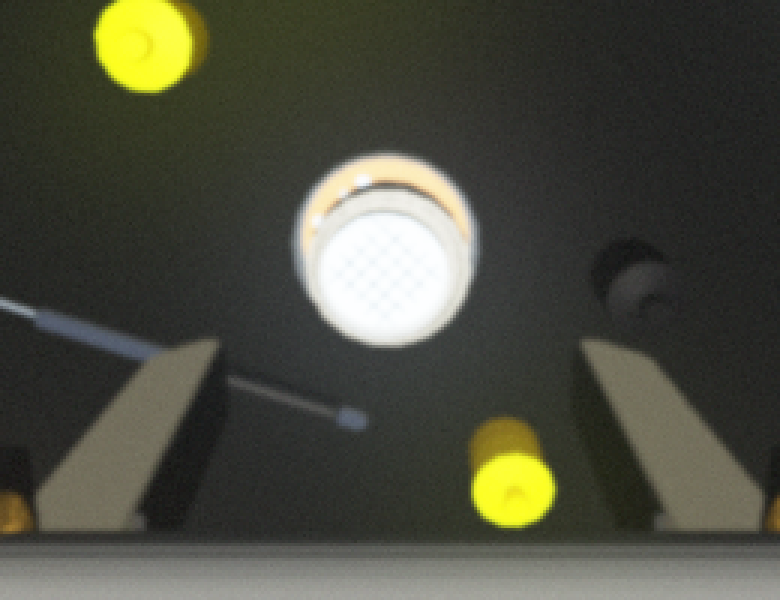

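Filter dish centred at crop (384,275); tin (389,267), agar dish (387,244) below it.

```bash
python3 - <<'E'
from h import *
d=np.load("w7.npz");K,P=d["K"],d["P"];print(ray(K,P,318,211.7,.049),ray(K,P,319.7,209.5,.037),ray(K,P,319.2,201.3,.012))
E
python3 -m jog '0.65 0 0 0 0;0.65 0 0 0 0'
```

```text
[ 0.42764949 -0.00944023  0.049     ] [ 0.42907088 -0.01134633  0.037     ] [ 0.42831893 -0.01076126  0.012     ]
t: 8.88
tool_pos: [0.4328, -0.0078, 0.2074]
orientation: [2.22, 2.221, 0.002]
force: [-0.4, -0.3, -0.2]
opening: 0.0654
gripper_force: 0.0
```

```bash
python3 -m jog '0.65 -0.002 -0.005 0.03 0;0.65 0 0 0.03 0;0.65 0 0 0.02 0;0.65 0 0 0.003 0;0.6 0 0 0 0;0.55 0 0 0 0;0.5 0 0 0 0;0.48 0 0 0 0;0.47 0 0 0 0;0.47 0 0 0 0' 8
```

```text
t: 9.72
tool_pos: [0.4271, -0.01, 0.1238]
orientation: [2.221, 2.221, 0.002]
force: [-0.5, 0.4, 0.1]
opening: 0.0436
gripper_force: 0.0
```

```bash
python3 -m jog '0.45 0 0 0 0;0.43 0 0 0 0;0.4 0 0 0 0;0.3 0 0 0 0;0.3 0 0 0 0;0.3 0 0 -0.003 0;0.3 0 0 -0.01 0;0.3 0 0 -0.03 0;0.3 0 0 -0.04 0;0.3 0 0 -0.037 0' 8;python3 -m jog '0.3 -0.035 0.01 0 0;0.3 -0.035 0.01 0 0;0.3 -0.035 0.01 0 0;0.3 -0.035 0.01 0 0;0.3 -0.035 0.01 0 0;0.3 -0.035 0.01 0 0;0.3 -0.035 0.01 0 0;0.3 -0.035 0.01 0 0;0.3 -0.035 0.01 0 0;0.3 -0.035 0.01 0 0'
python3 -m jog '0.3 -0.01 0 0 0;0.3 0 0 0 0;0.3 0 0 0 0'; python3 - <<'E'
from h import *
im,K,P=cam("wrist");save("w8.png",im[:300,120:520].repeat(2,0).repeat(2,1));np.savez("w8.npz",im=im,K=K,P=P);print(robot.read_state()["tool_pos"])
E
```

```text
t: 10.55
tool_pos: [0.4256, -0.0098, 0.2446]
orientation: [-2.22, -2.22, 0.002]
force: [1.0, -0.6, -0.1]
opening: 0.0396
gripper_force: 8.0
t: 11.38
tool_pos: [0.5266, -0.3618, 0.2435]
orientation: [-2.222, -2.221, -0.0]
force: [0.9, 0.7, 0.5]
opening: 0.0397
gripper_force: 8.0
t: 11.63
tool_pos: [0.5262, -0.3699, 0.2429]
orientation: [-2.222, -2.219, -0.0]
force: [-1.2, -0.7, -0.4]
opening: 0.0398
gripper_force: 8.0
[ 0.52633405 -0.36913965  0.24305845]
```

View pics/w8.png

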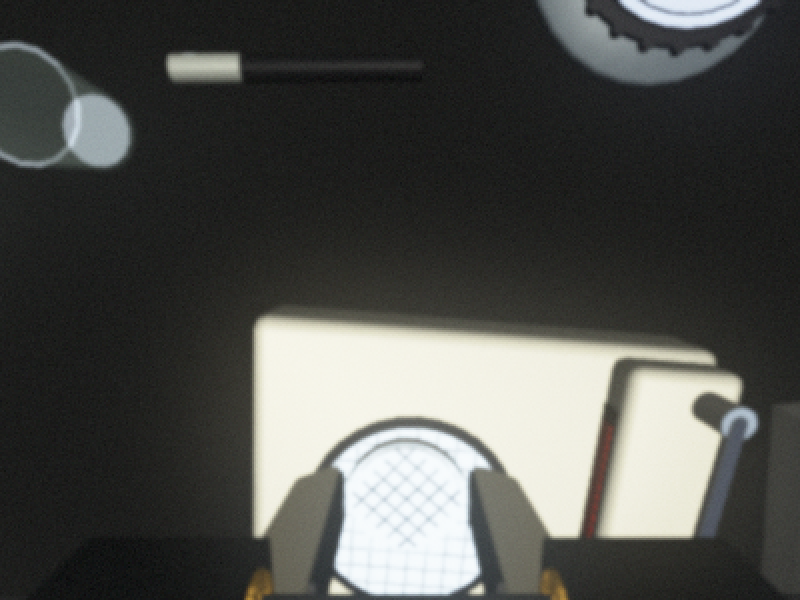

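The filter dish is held level; the window shows behind it (crop centre about (412,510)). I'll move past to see the whole window and fit it numerically.

```bash
python3 -m jog '0.3 -0.03 0 0 0;0.3 -0.03 0 0 0;0.3 -0.03 0 0 0;0.3 -0.03 0 0 0;0.3 -0.02 0 0 0;0.3 0 0 0 0;0.3 0 0 0 0;0.3 0 0 0 0'; cat >> h.py <<'E'
def fits(n,thr=90,amin=300,ratio=.6,inv=False):
    im,K,P=cam(n);g=cv2.cvtColor(im,cv2.COLOR_RGB2GRAY);m=((g>thr)!=inv).astype(np.uint8)
    out=[]
    for c in cv2.findContours(m,cv2.RETR_CCOMP,cv2.CHAIN_APPROX_NONE)[0]:
        if cv2.contourArea(c)<amin:continue
        e=cv2.fitEllipse(cv2.convexHull(c))
        r=cv2.contourArea(cv2.convexHull(c))/(np.pi/4*e[1][0]*e[1][1])
        if e[1][0]/e[1][1]>ratio and abs(r-1)<.06: out.append(e)
    return out,K,P,im
E
python3 - <<'E'
from h import *
for n,a in(("wrist",1500),("scene",500),("side",500)):
    o,K,P,im=fits(n,100,a)
    for e in o:print(n,np.round(e[0],1),np.round(e[1],1),ray(K,P,*e[0],.06).round(4))
E
```

```text
t: 12.35
tool_pos: [0.527, -0.5081, 0.2432]
orientation: [-2.22, -2.222, -0.001]
force: [0.4, -0.1, -0.4]
opening: 0.0397
gripper_force: 8.0
wrist [482.6 151.7] [85.2 99.6] [ 0.6761 -0.4589  0.06  ]
scene [347.3 253.6] [33.2 40.4] [ 0.6542 -0.1654  0.06  ]
side [505.9  89.9] [62.1 69.2] [1.5696 0.4506 0.06  ]
```

```bash
python3 - <<'E'
from h import *
for n,a in(("wrist",1500),("scene",500)):
  for t in(60,130,160,190):
    o,K,P,im=fits(n,t,a,.5)
    for e in o:print(n,t,np.round(e[0],1),np.round(e[1],1),ray(K,P,*e[0],.06).round(4))
    save(n+"8b.png",im)
w=cv2.imread("pics/wrist8b.png");s=cv2.imread("pics/scene8b.png");cv2.imwrite("pics/m8.png",np.vstack([w[:300,:],s[100:400]]))
E
```

```text
wrist 130 [482.6 151. ] [84.1 98.6] [ 0.6762 -0.4588  0.06  ]
wrist 130 [324.1 118. ] [112.  116.6] [ 0.5274 -0.4293  0.06  ]
wrist 130 [324.1 117.4] [122.5 127.5] [ 0.5274 -0.4288  0.06  ]
wrist 160 [322.8 247.4] [53.2 58.9] [ 0.5262 -0.5586  0.06  ]
wrist 160 [482.8 150.6] [83.4 97.8] [ 0.6762 -0.4588  0.06  ]
wrist 160 [324.2 117.8] [110.9 115.6] [ 0.5274 -0.4293  0.06  ]
wrist 160 [324.2 117. ] [123.8 128.9] [ 0.5274 -0.4287  0.06  ]
wrist 190 [322.8 247.5] [51.7 58. ] [ 0.5261 -0.5589  0.06  ]
wrist 190 [483.1 150.2] [82.4 97.1] [ 0.6762 -0.4588  0.06  ]
wrist 190 [324.3 117.5] [110.1 114.6] [ 0.5274 -0.4294  0.06  ]
wrist 190 [324.3 116.7] [125.1 130.2] [ 0.5274 -0.4287  0.06  ]
scene 130 [347.3 253.7] [32.8 40.2] [ 0.6542 -0.1655  0.06  ]
scene 160 [347.5 253.6] [32.5 39.8] [ 0.6546 -0.1653  0.06  ]
scene 190 [276.4 343.5] [32.5 36.1] [ 0.6279 -0.4362  0.06  ]
scene 190 [347.5 253.6] [32.  39.2] [ 0.6545 -0.1652  0.06  ]
scene 190 [401.6 183.4] [25.4 37.2] [0.6803 0.1347 0.06  ]
```

View pics/m8.png

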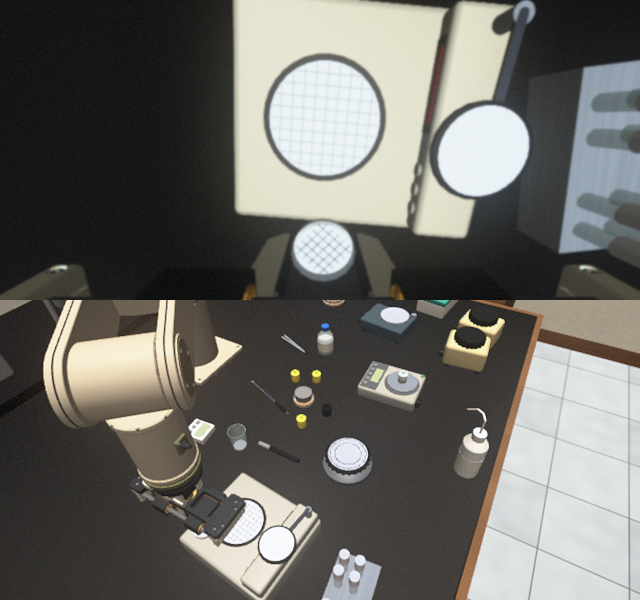

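Wrist half: window ring centred at (324,117), dish held at (323,247), magnifier to the right. Scene half: bottle on the balance, stack of two left, bystanders undisturbed.

```bash
python3 -m jog '0.3 0.039 0 0 0;0.3 0.039 0 0 0;0.3 0 0 0.02 0;0.3 0 0 0.035 0;0.3 0 0 0.025 0;0.3 0 0 0.01 0;0.3 0 0 0.003 0;0.3 0 0 0 0;0.3 0 0 0 0;0.3 0 0 0 0'; for i in 1 2 3; do python3 -m jog '0.3 0 0 0.001 0;0.3 0 0 0 0;0.3 0 0 0 0' | grep -E 'pos|^force'; done
```

```text
t: 13.73
tool_pos: [0.5274, -0.4331, 0.1525]
orientation: [2.219, 2.218, 0.0]
force: [-0.3, -0.0, 0.1]
opening: 0.0399
gripper_force: 8.0
tool_pos: [0.5267, -0.4323, 0.1498]
force: [0.1, -0.6, -0.4]
tool_pos: [0.5264, -0.4319, 0.1478]
force: [-0.1, -0.3, -0.0]
tool_pos: [0.5264, -0.4319, 0.1467]
force: [-0.3, -0.1, 0.3]
```

```bash
for i in 1 2; do python3 -m jog '0.3 0 0 0.0006 0;0.3 0 0 0 0;0.3 0 0 0 0' | grep -E 'pos|^force'; done
```

```text
tool_pos: [0.5265, -0.4319, 0.1463]
force: [0.5, -0.4, -0.2]
tool_pos: [0.5266, -0.432, 0.1462]
force: [-0.7, 1.8, 4.2]
```

Contact. Release, rise, return over the stack for the tin.

```bash
python3 -m jog '0.44 0 0 0 0;0.46 0 0 0 0;0.5 0 0 0 0;0.55 0 0 0 0;0.65 0 0 0 0;0.65 0 0 -0.01 0;0.65 0 0 -0.03 0;0.65 0 0 -0.03 0;0.65 -0.04 0 -0.03 0;0.65 -0.036 0 0 0' ; python3 -m jog '0.65 0 0 0 0;0.65 0 0 0 0;0.65 0 0 0 0'; python3 - <<'E'
from h import *
o,K,P,im=fits("wrist",160,300)
save("w9.png",im)
for e in o:print(np.round(e[0],1),np.round(e[1],1),ray(K,P,*e[0],.06).round(4),ray(K,P,*e[0],.072).round(4))
g=cv2.cvtColor(im,cv2.COLOR_RGB2GRAY)
for d in cv2.HoughCircles(cv2.GaussianBlur(g,(3,3),1)[50:190,250:400],3,1,10,param1=60,param2=15,minRadius=15,maxRadius=70)[0][:4]:print(d,ray(K,P,d[0]+250,d[1]+50,.07))
E
```

```text
t: 15.82
tool_pos: [0.5291, -0.502, 0.25]
orientation: [2.211, 2.218, -0.0]
force: [0.5, -0.5, 1.9]
opening: 0.0603
gripper_force: 0.0
t: 16.07
tool_pos: [0.5263, -0.5012, 0.2405]
orientation: [-2.222, -2.22, -0.001]
force: [0.5, 0.7, -0.9]
opening: 0.0607
gripper_force: 0.0
[484.1 161.5] [83.  97.6] [ 0.6768 -0.461   0.06  ] [ 0.6699 -0.4592  0.072 ]
[324.9 126.8] [111.1 114.7] [ 0.5275 -0.4294  0.06  ] [ 0.5274 -0.429   0.072 ]
[324.9 126. ] [123.9 128. ] [ 0.5274 -0.4288  0.06  ] [ 0.5274 -0.4284  0.072 ]
[74.5 75.5 62.3] [ 0.52702057 -0.42799274  0.07      ]
[70.5 85.5 52.8] [ 0.52350807 -0.43648007  0.07      ]
[76.5 65.5 52.9] [ 0.52874027 -0.41966992  0.07      ]
[80.5 86.5 51.6] [ 0.53230542 -0.43734949  0.07      ]
```

```bash
python3 -m jog '0.8 0.038 -0.008 0 0;0.8 0.038 -0.008 0 0;0.8 0.038 -0.008 0 0;0.8 0.038 -0.008 0 0;0.8 0.038 -0.008 0 0;0.8 0.038 -0.008 0 0;0.8 0.038 -0.008 0 0;0.8 0.038 -0.008 0 0;0.8 0.038 -0.008 0 0;0.8 0.038 -0.008 0 0'; python3 -m jog '0.8 0.038 -0.008 0 0;0.8 0.038 -0.008 0.015 0;0.8 0.035 -0.002 0.015 0;0.8 0 0 0.01 0;0.8 0 0 0 0;0.8 0 0 0 0;0.8 0 0 0 0;0.8 0 0 0 0'; python3 - <<'E'
from h import *
im,K,P=cam("wrist");np.savez("w10.npz",im=im,K=K,P=P)
g=cv2.cvtColor(im,cv2.COLOR_RGB2GRAY);a=cv2.cvtColor(im,cv2.COLOR_RGB2HSV)
m=(g>80).astype(np.uint8)
for c in cv2.findContours(m,0,1)[0]:
    if cv2.contourArea(c)>300:
        e=cv2.fitEllipse(c);print(np.round(e[0],1),np.round(e[1],1),ray(K,P,*e[0],.037).round(4),ray(K,P,*e[0],.012).round(4))
# tin top: unsaturated bright
m=((g>80)&(a[...,1]<60)).astype(np.uint8);m=cv2.morphologyEx(m,cv2.MORPH_OPEN,np.ones((5,5)))
for c in cv2.findContours(m,0,1)[0]:
    if cv2.contourArea(c)>300:
        e=cv2.fitEllipse(c);print("T",np.round(e[0],1),np.round(e[1],1),cv2.boundingRect(c),ray(K,P,*e[0],.037).round(4))
E
```

```text
t: 16.95
tool_pos: [0.4452, -0.1186, 0.2405]
orientation: [-2.22, -2.223, -0.001]
force: [1.7, 0.4, 0.2]
opening: 0.0745
gripper_force: 0.0
t: 17.62
tool_pos: [0.4291, -0.0113, 0.2017]
orientation: [2.222, 2.219, 0.001]
force: [0.5, -0.9, -0.0]
opening: 0.0742
gripper_force: 0.0
[332.7 333.5] [ 85.4 315.4] [ 0.4387 -0.1535  0.037 ] [ 0.4398 -0.1761  0.012 ]
[604.1 316.7] [ 71.7 112.3] [ 0.7239 -0.1329  0.037 ] [ 0.7538 -0.1533  0.012 ]
[364.1 277.8] [28.4 38.9] [ 0.4697 -0.0856  0.037 ] [ 0.4739 -0.1013  0.012 ]
[415.3 270.2] [29.9 84.2] [ 0.5202 -0.0771  0.037 ] [ 0.5295 -0.092   0.012 ]
[-168.5  251.6] [163.4 837.5] [-0.048  -0.0552  0.037 ] [-0.0962 -0.0678  0.012 ]
[321.6 200.3] [63.9 67.2] [ 0.4274 -0.0045  0.037 ] [ 0.4273 -0.0119  0.012 ]
[ 32.4 280.5] [ 78.6 208. ] [ 0.1369 -0.0877  0.037 ] [ 0.1075 -0.1036  0.012 ]
[240.6 129.5] [34.4 38.3] [0.3585 0.0588 0.037 ] [0.3515 0.0577 0.012 ]
[307.9  95.2] [34.9 37.2] [0.4164 0.0861 0.037 ] [0.4152 0.0878 0.012 ]
[558.   49.8] [115.5 189.7] [0.6149 0.1193 0.037 ] [0.6337 0.1244 0.012 ]
T [319.8 327.8] [ 69.6 270.7] (183, 301, 280, 65) [ 0.425 -0.146  0.037]
T [ 44.8 344.9] [50.7 80.2] (14, 301, 58, 80) [ 0.1263 -0.1676  0.037 ]
T [603.7 314.9] [ 71.3 107.3] (561, 264, 79, 108) [ 0.7229 -0.1306  0.037 ]
T [ 66.8 277.7] [28. 34.] (49, 264, 37, 31) [ 0.1723 -0.0846  0.037 ]
T [416.8 270.8] [27.4 85.4] (385, 233, 59, 64) [ 0.5218 -0.0778  0.037 ]
T [230.8 265.3] [32.9 85.3] (202, 231, 60, 66) [ 0.3375 -0.0712  0.037 ]
T [ 11.6 256.6] [ 26.6 105.7] (0, 193, 31, 92) [ 0.1246 -0.061   0.037 ]
T [321.5 200.4] [63.6 67.2] (289, 167, 65, 68) [ 0.4273 -0.0045  0.037 ]
T [558.6  50. ] [114.3 191. ] (478, 0, 162, 104) [0.6153 0.1192 0.037 ]
```

```bash
python3 -m jog '0.8 0 -0.001 0.03 0;0.8 0 0 0.03 0;0.8 0 0 0.03 0;0.8 0 0 0.005 0;0.72 0 0 0.002 0;0.66 0 0 0 0;0.62 0 0 0 0;0.6 0 0 0 0;0.6 0 0 0 0;0.6 0 0 0 0' 12; python3 -m jog '0.58 0 0 0 0;0.56 0 0 0 0;0.5 0 0 0 0;0.4 0 0 0 0;0.4 0 0 0 0;0.4 0 0 0 0'
```

```text
t: 18.5
tool_pos: [0.4283, -0.0104, 0.1049]
orientation: [2.22, 2.22, 0.002]
force: [-0.5, -0.7, 0.3]
opening: 0.056
gripper_force: 0.0
t: 19.0
tool_pos: [0.4277, -0.0103, 0.104]
orientation: [2.221, 2.221, 0.001]
force: [-1.4, 0.1, 4.3]
opening: 0.0517
gripper_force: 12.0
```

```bash
python3 -m jog '0.4 0 0 -0.003 0;0.4 0 0 -0.01 0;0.4 0 0 -0.03 0;0.4 0 0 -0.04 0;0.4 0 0 -0.04 0;0.4 0.01 0 -0.04 0;0.4 0.036 0.01 0 0;0.4 0.036 0.01 0 0;0.4 0.036 0.01 0 0;0.4 0.036 0.01 0 0' ; python3 -m jog '0.4 0.036 0.01 0 0;0.4 0.036 0.01 0 0;0.4 0.036 0.01 0 0;0.4 0.036 0.01 0 0;0.4 0.036 0.01 0 0;0.4 0.036 0.01 0 0;0.4 0 0 0 0;0.4 0 0 0 0;0.4 0 0 0 0';  python3 - <<'E'
from h import *
for n,t in(("wrist",100),("wrist",130),("wrist",160),("scene",160),("side",160)):
    o,K,P,im=fits(n,t,400)
    for e in o:print(n,t,np.round(e[0],1),np.round(e[1],1),ray(K,P,*e[0],.07).round(4))
    if n=="wrist":save("w11.png",im)
E
```

```text
t: 19.83
tool_pos: [0.4677, 0.1453, 0.2679]
orientation: [2.222, 2.22, 0.002]
force: [0.1, -0.8, -0.8]
opening: 0.0514
gripper_force: 12.0
t: 20.58
tool_pos: [0.5272, 0.3595, 0.2666]
orientation: [2.221, 2.222, -0.002]
force: [0.0, -1.1, -0.5]
opening: 0.052
gripper_force: 12.0
wrist 100 [322.8 258. ] [80.1 88.3] [0.5262 0.29   0.07  ]
wrist 130 [322.8 258.1] [79.  87.3] [0.5264 0.2893 0.07  ]
wrist 160 [322.8 258. ] [77.6 86.2] [0.5266 0.2891 0.07  ]
wrist 160 [324.9 102.5] [108.  113.9] [0.5289 0.4518 0.07  ]
scene 160 [239.3 321.5] [41.7 50. ] [ 0.536  -0.4374  0.07  ]
scene 160 [240.1 322.3] [48.7 56.9] [ 0.5386 -0.4381  0.07  ]
scene 160 [347.5 253.6] [32.6 39.9] [ 0.6576 -0.1721  0.07  ]
side 160 [423.9 307.2] [42.5 61.4] [ 0.5188 -0.4455  0.07  ]
```

```bash
python3 - <<'E'
from h import *
im,K,P=cam("wrist");print(ray(K,P,322.8,258,.1996),robot.read_state()["tool_pos"])
E
python3 -m jog '0.4 0.031 0.001 0 0;0.4 0.031 0.001 0 0;0.4 0.03 0 0 0;0.4 0 0 0.03 0;0.4 0 0 0.03 0;0.4 0 0 0.03 0;0.4 0 0 0.01 0;0.4 0 0 0 0;0.4 0 0 0 0;0.4 0 0 0 0'; for i in 1 2 3; do python3 -m jog '0.4 0 0 0.0015 0;0.4 0 0 0 0;0.4 0 0 0 0' | grep -E 'pos|^force'; done
```

```text
[0.5269275  0.35852034 0.1996    ] [0.52766284 0.35881547 0.26746676]
t: 21.72
tool_pos: [0.5307, 0.4522, 0.1697]
orientation: [2.222, 2.221, 0.006]
force: [0.5, -0.4, 1.6]
opening: 0.052
gripper_force: 12.0
tool_pos: [0.5301, 0.4521, 0.1668]
force: [1.1, -0.0, -0.1]
tool_pos: [0.5294, 0.4517, 0.1637]
force: [1.6, 0.4, -0.9]
tool_pos: [0.5294, 0.4516, 0.1619]
force: [0.5, -0.6, -0.3]
```

```bash
python3 -m jog '0.4 0 0 0.0015 0;0.4 0 0 0 0;0.4 0 0 0 0' | grep -E 'pos|^force'; for i in 1 2 3; do python3 -m jog '0.4 0 0 0.0006 0;0.4 0 0 0 0;0.4 0 0 0 0' | grep -E 'pos|^force'; done
```

```text
tool_pos: [0.5294, 0.4516, 0.1605]
force: [0.2, -0.5, -0.4]
tool_pos: [0.5295, 0.4517, 0.1601]
force: [0.5, -0.5, -0.4]
tool_pos: [0.5295, 0.4517, 0.1595]
force: [-0.5, 1.0, -0.7]
tool_pos: [0.5296, 0.4518, 0.1591]
force: [0.3, 0.8, 0.8]
```

```bash
for i in 1 ; do python3 -m jog '0.4 0 0 0.0006 0;0.4 0 0 0 0;0.4 0 0 0 0' | grep -E 'pos|^force'; done
```

```text
tool_pos: [0.5296, 0.4518, 0.1591]
force: [-2.4, -1.7, 5.3]
```

Contact. Release, rise, back off and check by numbers; then return to the agar dish.

```bash
python3 -m jog '0.57 0 0 0 0;0.59 0 0 0 0;0.62 0 0 0 0;0.7 0 0 0 0;0.8 0 0 0 0;0.8 0 0 -0.01 0;0.8 0 0 -0.03 0;0.8 0 0 -0.035 0;0.8 -0.04 0 -0.03 0;0.8 -0.04 0 0 0'; python3 -m jog '0.8 -0.01 0 0 0;0.8 0 0 0 0;0.8 0 0 0 0'; python3 - <<'E'
from h import *
for t in(130,160,180,200):
    o,K,P,im=fits("wrist",t,400)
    for e in o:print(t,np.round(e[0],1),np.round(e[1],1),ray(K,P,*e[0],.07).round(4),ray(K,P,*e[0],.092).round(4))
save("w12.png",im);print(robot.read_state()["tool_pos"])
E
```

```text
t: 24.55
tool_pos: [0.5313, 0.3812, 0.2669]
orientation: [2.216, 2.224, 0.019]
force: [1.6, 0.6, 0.9]
opening: 0.0744
gripper_force: 0.0
t: 24.8
tool_pos: [0.5296, 0.3681, 0.2587]
orientation: [-2.223, -2.219, -0.001]
force: [0.1, -0.1, 0.9]
opening: 0.0746
gripper_force: 0.0
160 [323.1 113.7] [110.3 115.2] [0.5288 0.452  0.07  ] [0.5288 0.4518 0.092 ]
180 [323.3 114.2] [109.1 114. ] [0.5287 0.4519 0.07  ] [0.5287 0.4517 0.092 ]
200 [323.4 114.3] [108.2 113. ] [0.5287 0.4519 0.07  ] [0.5286 0.4517 0.092 ]
[0.52911016 0.3694516  0.25767412]
```

```bash
python3 -m jog '0.85 -0.038 -0.01 0 0;0.85 -0.038 -0.01 0 0;0.85 -0.038 -0.01 0 0;0.85 -0.038 -0.01 0 0;0.85 -0.038 -0.01 0 0;0.85 -0.038 -0.01 0 0;0.85 -0.038 -0.01 0 0;0.85 -0.038 -0.01 0 0;0.85 -0.038 -0.01 0 0;0.85 -0.038 -0.01 0 0'; python3 -m jog '0.85 0 0 0.02 0;0.85 0 0 0.03 0;0.85 0 0 0 0;0.85 0 0 0 0;0.85 0 0 0 0'; python3 - <<'E'
from h import *
im,K,P=cam("wrist");g=cv2.cvtColor(im,cv2.COLOR_RGB2GRAY);print(robot.read_state()["tool_pos"])
for t in (70,110):
  for c in cv2.findContours((g>t).astype(np.uint8),0,1)[0]:
    e=cv2.fitEllipse(c) if len(c)>5 else None
    if e and 40<e[1][0]<90 and e[1][0]/e[1][1]>.8: print(np.round(e[0],1),np.round(e[1],1),ray(K,P,*e[0],.012).round(4))
E
```

```text
t: 25.83
tool_pos: [0.429, -0.0124, 0.2583]
orientation: [-2.22, -2.223, -0.0]
force: [0.2, -0.8, 0.9]
opening: 0.0793
gripper_force: 0.0
t: 26.25
tool_pos: [0.43, -0.011, 0.2093]
orientation: [-2.22, -2.223, -0.0]
force: [0.8, -1.2, 0.6]
opening: 0.079
gripper_force: 0.0
[ 0.4303653  -0.01101023  0.20983534]
[321.  196.8] [61.7 63.2] [ 0.4273 -0.0101  0.012 ]
[321.  196.7] [59.3 60.8] [ 0.4272 -0.0099  0.012 ]
```

```bash
python3 -m jog '0.85 0.001 -0.003 0.03 0;0.85 0 0 0.035 0;0.85 0 0 0.03 0;0.85 0 0 0.02 0;0.82 0 0 0.004 0;0.78 0 0 0 0;0.75 0 0 0 0;0.74 0 0 0 0;0.74 0 0 0 0' 15 | grep -E 'pos|^force|open'; python3 -m jog '0.74 0 0 0.0025 0;0.72 0 0 0 0;0.7 0 0 0 0;0.6 0 0 0 0;0.5 0 0 0 0;0.5 0 0 0 0'
```

```text
tool_pos: [0.4281, -0.0107, 0.0914]
force: [-0.2, -0.7, -0.4]
opening: 0.0689
t: 27.55
tool_pos: [0.4267, -0.0107, 0.0871]
orientation: [2.221, 2.221, 0.0]
force: [0.1, 0.0, 3.8]
opening: 0.0634
gripper_force: 15.0
```

```bash
python3 -m jog '0.5 0 0 -0.003 0;0.5 0 0 -0.01 0;0.5 0 0 -0.03 0;0.5 0 0 -0.04 0;0.5 0 0 -0.04 0;0.5 0 0 -0.037 0;0.5 -0.027 0.028 0 0;0.5 -0.027 0.028 0 0;0.5 -0.027 0.028 0 0;0.5 -0.027 0.028 0 0'; python3 -m jog '0.5 -0.027 0.028 0 0;0.5 -0.027 0.028 0 0;0.5 -0.027 0.028 0 0;0.5 -0.027 0.028 0 0;0.5 -0.01 0 0 0;0.5 0 0 0 0;0.5 0 0 0 0;0.5 0 0 0 0'; python3 - <<'E'
from h import *
for t in(130,160,180,200):
    o,K,P,im=fits("wrist",t,400)
    for e in o:print(t,np.round(e[0],1),np.round(e[1],1),ray(K,P,*e[0],.046).round(4),ray(K,P,*e[0],.17).round(4))
save("w13.png",im);print(robot.read_state()["tool_pos"])
E
```

```text
t: 28.38
tool_pos: [0.5396, -0.1199, 0.2483]
orientation: [2.22, 2.221, 0.001]
force: [0.5, -0.1, -0.4]
opening: 0.0638
gripper_force: 15.0
t: 29.05
tool_pos: [0.65, -0.2356, 0.2476]
orientation: [-2.221, -2.222, -0.001]
force: [-0.5, -0.0, -0.6]
opening: 0.0637
gripper_force: 15.0
130 [ 83.8 188.4] [25.  31.7] [ 0.4001 -0.2266  0.046 ] [ 0.5088 -0.1954  0.17  ]
130 [319.7 112.8] [105.7 110.6] [ 0.6463 -0.1515  0.046 ] [ 0.6475 -0.1531  0.17  ]
130 [139.4  52.4] [28.7 34.8] [ 0.4822 -0.099   0.046 ] [ 0.5551 -0.1234  0.17  ]
160 [ 83.9 188.3] [23.4 30.2] [ 0.4003 -0.2265  0.046 ] [ 0.5088 -0.1952  0.17  ]
160 [319.5 113. ] [104.5 109.3] [ 0.6462 -0.1516  0.046 ] [ 0.6475 -0.153   0.17  ]
160 [139.3  52.5] [27.7 34.2] [ 0.482  -0.0989  0.046 ] [ 0.5549 -0.1233  0.17  ]
180 [319.4 113. ] [103.7 108.5] [ 0.6462 -0.1515  0.046 ] [ 0.6475 -0.1529  0.17  ]
180 [139.2  52.4] [27.3 33.2] [ 0.482  -0.0989  0.046 ] [ 0.5549 -0.1232  0.17  ]
200 [319.3 112.9] [103.2 108. ] [ 0.6462 -0.1516  0.046 ] [ 0.6476 -0.153   0.17  ]
200 [139.1  52.3] [26.5 32.5] [ 0.482  -0.0989  0.046 ] [ 0.5549 -0.1232  0.17  ]
[ 0.65027667 -0.23552286  0.24809394]
```

```bash
python3 -m jog '0.5 0.03 -0.002 0 0;0.5 0.03 -0.002 0 0;0.5 0.023 0 0 0;0.5 0 0 0.03 0;0.5 0 0 0.03 0;0.5 0 0 0.03 0;0.5 0 0 0.015 0;0.5 0 0 0.003 0;0.5 0 0 0 0;0.5 0 0 0 0'; python3 -m jog '0.5 0 0 0.001 0;0.5 0 0 0.001 0;0.5 0 0 0 0;0.5 0 0 0 0' | grep -E 'pos|^force'
```

```text
t: 30.08
tool_pos: [0.6474, -0.1539, 0.1409]
orientation: [2.22, 2.22, 0.002]
force: [-0.4, 0.1, -1.0]
opening: 0.0635
gripper_force: 15.0
tool_pos: [0.6469, -0.1538, 0.1377]
force: [0.4, 0.7, -0.1]
```

```bash
python3 -m jog '0.5 0.0015 0 0.0015 0;0.5 0 0 0.0015 0;0.5 0 0 0 0;0.5 0 0 0 0' | grep -E 'pos|^force'; for i in 1 2; do python3 -m jog '0.5 0 0 0.0006 0;0.5 0 0 0 0;0.5 0 0 0 0' | grep -E 'pos|^force'; done
```

```text
tool_pos: [0.6463, -0.152, 0.1335]
force: [0.1, -0.5, -0.6]
tool_pos: [0.6465, -0.1521, 0.1332]
force: [-1.3, 0.7, -0.2]
tool_pos: [0.6466, -0.1522, 0.1331]
force: [-2.6, 0.8, 4.5]
```

```bash
python3 -m jog '0.69 0 0 0 0;0.71 0 0 0 0;0.74 0 0 0 0;0.78 0 0 0 0;0.8 0 0 0 0;0.8 0 0 -0.01 0;0.8 0 0 -0.03 0;0.8 0 0 -0.035 0;0.8 0 0 -0.03 0;0.8 0 0 -0.03 0'; python3 -m jog '0.8 0 -0.03 -0.03 0;0.8 0.01 -0.04 0 0;0.8 0.01 -0.04 0 0;0.8 0.01 -0.04 0 0;0.8 0.01 -0.04 0 0;0.8 0 0 0 0;0.8 0 0 0 0'; python3 - <<'E'
from h import *
im,K,P=cam("scene");s,_,_=cam("side")
a=cv2.resize(im[80:380,170:470],(400,400));b=cv2.resize(s[100:380,210:530],(457,400));o=np.hstack([a,b[:,:400]]);save("final.png",o)
E
```

```text
t: 32.08
tool_pos: [0.6465, -0.1521, 0.2703]
orientation: [2.221, 2.221, 0.001]
force: [1.1, 0.0, -0.1]
opening: 0.0742
gripper_force: 0.0
t: 32.67
tool_pos: [0.4552, -0.1115, 0.2978]
orientation: [2.221, 2.22, 0.001]
force: [0.8, -0.2, -0.7]
opening: 0.0746
gripper_force: 0.0
```

View pics/final.png

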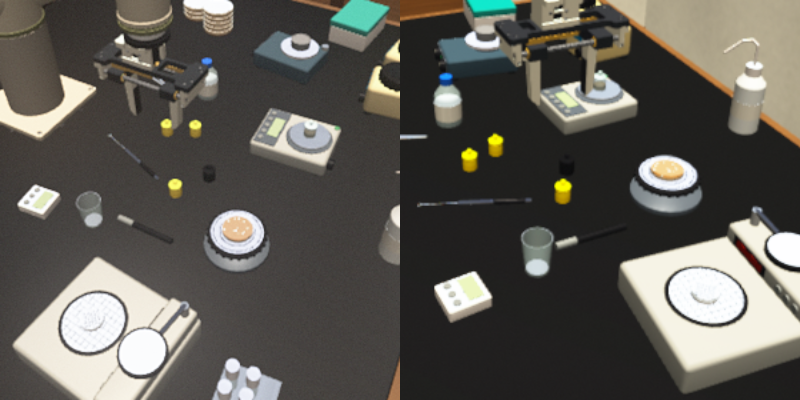

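All four pieces stand centred on their instruments: bottle at (310,128), filter dish (92,318), tin (300,42) and agar dish (237,230). The bystanders are still upright. Handing in.

```bash
python3 -c "
from plant import robot;print(robot.close_job())"
```

```text
the job is handed in; nothing more can be done
None
```

The job is handed in: all four samples stand upright near the middle of their own instruments, the blue-capped bottle and beaker were left standing, and it took about 33 s of robot time; no verdict was returned.

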